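# Find a spring buffer's free travel on the lever bench

### The arm

A 6-joint arm with a two-finger parallel gripper is mounted at the origin on the work surface. World frame = base frame: x ahead of the robot, y to its left, z up, the work surface at z = 0. Lengths are in m, angles in rad, forces in N, time in s.
With the tool pointing down it reaches from about 0.3 to 0.775 m from the base axis. Payload 14.6 kg.
Tool frame: the origin (TCP) lies on the centre line of the jaws, within the pads' length; the fingertips stand 17 mm ahead of it and the grasp point (between the pads) lies 2 mm behind it; z points along the fingers, x is the direction in which the jaws open and shut, and the axes are right-handed (so a half turn about z gives the same grasp; the last joint's range is limited). The gripper opens to 94 mm and grips with 3 to 60 N. Pads are 16 mm wide; open, the fingers measure 119 mm over their backs; the gripper's body (75 mm by 177 mm) begins 78 mm behind the grasp point.
Start: joints at [-1.217, 0.3, 1.521, -0, 1.321, -0.067], TCP at [0.225, -0.502, 0.194] pointing down, gripper open.
Joint ranges: [-3.03, 3.03], [-0.79, 2.21], [0.23, 2.52], [-1.04, 4.18], [0, 3.07], [-2.55, 2.55]. Speed limits (rad/s): [2.22, 2.22, 2.57, 3.14, 3.14, 3.14].

### API

Orientations are given as [roll, pitch, yaw] about the fixed x, y, z axes, in that order (R = Rz(yaw) Ry(pitch) Rx(roll)).
In Python, from station import ctrl gives the robot as it stands. The module is installed in compiled form; this text tells all that it offers.
- The arm moves only by the tool drive_tool, never from a script. Its argument "increments" is a list of rows, each a list of 3 entries, a list of its own where there are three numbers: the turn, a rotation vector about the tool's x, y, z in degrees, then the shift along the tool's x, y, z in mm, then the opening, from 0 (shut) to 1 (fully open). In form: [[[ax, ay, az], [dx, dy, dz], hand], ...]. A call has 1 to 20 rows; each row shifts and turns the commanded pose from where the row before left it, along the tool's axes as they then stand; what a row does not reach is not made up. A row lasts 1/8 s, in which the tool goes at most 62.5 mm and 10.7 degrees, less where a joint would pass 70% of its speed; a pose out of reach is approached as far as the arm can. A call with a gripper value outside its range is refused whole. The fingers move at their own pace and stop on an object; "squeeze" is the grip in N (left out, the last holds). Time passes only in rows, so rows that do not move let the fingers close. It gives the time, the measured TCP pose, the force and the opening at its end, in the units of the state.
- ctrl.get_obs(): the state, without advancing time (a new reading comes with each control period).
- ctrl.camera(name): name is "side" or "top" or "wrist"; returns the picture (480x640x3 uint8, red, green, blue); there is no depth.
- ctrl.calibration(name): a dict with "fx", "fy", "cx", "cy" (pixels), "rvec" (rotation vector, rad) and "tvec" (3), from world to camera coordinates, as OpenCV has them. Camera axes: x right, y down, z forward; pixel columns grow to the right and rows downward; lengths in m; the calibration is good to about 2 mm. A picture is of the moment at which its call begins: read the wrist's pose just before it. calibration takes no time and is no camera call; for the wrist camera it gives the pose at the moment of the call.
- ctrl.hand_in(): hands the job in, once; it reports no verdict.
The state is a dict: "time_s": time; "qpos": joint angles; "joint_vel": joint speeds; "tau": joint torques, N m; "ee_pos": TCP position; "eef_rot": TCP orientation; "force": force on the tool from outside, world axes, zero at the start; "moment": the same for the moment, N m; "grip_width": finger opening in m.
Only numpy, scipy, OpenCV 4.12 (cv2) and the standard library are available. Lean on these libraries where they do the work, as an engineer would, in place of code of your own. Each camera call takes 0.05 s, during which the arm holds its last target.

### The job

Press the hand lever of the spring test bench down until you feel the buffer's resistance firm up, without forcing the spring well in, and note where the push rod's pointer then stands on the scale. Let the lever come all the way back up, then slide the marker along the scale to the place where the pointer stood, and leave the loose things around it where they are.

Things in the scene. Friction and masses are not known exactly. Their poses are not given: they have to be found in the camera images.
- bench: Grey base plate of the spring test bench, 185 x 430 x 18 mm, fixed. Origin on the table surface, z up; y runs along the push rod from the buffer end (-y) to the lever end (+y); x points away from the scale, which lies on the robot's side (-x). Rod: 16 mm thick, at x = 0, 90 mm above the table; pressing the lever moves it to -y. Its two bearing blocks are 114 mm tall.
- lever_pivot (a point): Pivot of the hand lever, a pin along bench x, 150 mm above the table between two cheeks 168 mm tall. At rest the lever rises 25 degrees above level towards bench +y; it is pressed down from above. A return spring needs about 3 to 5 N at the grip all the way; where the rod meets the buffer's hidden spring the force jumps by about 2 N, then climbs about 1.5 N per mm of grip travel.
- lever_grip (a point): Middle of the upper face of the lever's black grip, 130 mm from the pivot and about 214 mm above the table at rest. The grip is 112 mm long, 32 mm wide and 22 mm thick.
- lever (a joint): Hand lever's angle in rad: 0 at rest (up), growing as it is pressed down, end of range 0.98. The resistance firms up somewhere between 0.3 and 0.9. It springs back up when let go.
- pointer (a point): Tip of the small black pointer carried by the push rod over the scale. It moves along bench -y with the rod, 56 mm per rad of lever; at rest it stands at bench y = +10 mm, the scale's zero line. The scale is a white strip with lines every 5 mm, its face 50 mm above the table.
- marker_fin (a point): Top middle of the marker's fin, 93 mm above the table. Marker: black rider on the slideway at the robot's side of the scale, saddle 30 mm long, fin 10 mm thick (y), 24 mm wide (x), foot 62 mm above the table. Slides along bench y at 1.5 N, stays put; starts on the -y side of the reading. Push or pinch it. It reads as the pointer does when both have equal bench y.
- buffer: Spring buffer under test: steel barrel 44 mm thick, 100 mm long, lying along bench y in a grey saddle at the -y end of the base plate, fixed; top 118 mm above the table. Origin on the base plate's top face under the barrel's open mouth, which faces the rod; axes as the bench's. Its spring is hidden inside. It is clamped at a different place along the bench each time.
- spare_buffer: Loose bystander: a second steel buffer standing upright, 49 mm thick, 110 mm tall; origin under its middle.
- screwdriver: Loose bystander: screwdriver 190 mm long lying on the table at the robot's side of the bench; origin under its middle, x along it.
- spanner: Loose bystander: steel spanner 150 mm long lying on the base plate behind the push rod; origin under its middle, x along it.
- bar_magnet: Loose bystander: dark bar magnet 110 x 20 x 14 mm lying on the table at the robot's side of the bench; origin under its middle.
- brass_weight: Loose bystander: brass weight 52 mm thick, 72 mm tall, behind the bench; origin under its middle.
- coil: Loose bystander: copper coil on a square black former, 70 x 70 x 65 mm, behind the bench; origin under its middle.
- stand_foot: Loose bystander: round grey stand foot 72 mm thick with a short rod, 127 mm tall, left of and behind the bench; origin under its middle.

How it is judged:
By the outcome, as a careful person would: the job done as asked, in the order asked, and still so for the second after the job is handed in, with the robot touching nothing.
It also fails if it takes over 51 s, if anything falls off the work surface, if the arm or the gripper's body presses on something with over 40 N, if the wrist force passes 120 N, or if a joint passes its speed limit or range.

## Working session

There is one attempt and no reset: what is moved stays moved. The work goes in short steps, Python scripts to look and compute and a tool call to move; the robot and the scene stay as the last step left them, time stands still between calls to the robot, and variables do not carry over. Pictures are saved under pics/ and viewed, and the job is handed in when it is done.

Besides the shell and the picture viewer there is one more tool, called in YAML: its name, and indented under it one key for each argument. drive_tool: Moves the arm, as the interface text tells. Its arguments: {"type":"object","properties":{"increments":{"type":"array"},"squeeze":{"type":"number"}},"required":["increments"]}

```bash
mkdir -p pics; ls; python3 - <<'E'
from station import ctrl
import cv2
print(ctrl.get_obs())
for n in ["side","top"]:
    im=ctrl.camera(n); cv2.imwrite(f"pics/{n}0.png",im[:,:,::-1]); print(n,ctrl.calibration(n))
E
```

```text
pics
{'time_s': 0.0, 'qpos': array([-1.21659249e+00,  3.00470296e-01,  1.52158959e+00, -2.93842323e-06,
        1.32069919e+00, -6.66207250e-02]), 'joint_vel': array([ 0.00021913, -0.00201394,  0.00221935,  0.00099474,  0.00086139,
        0.0009099 ]), 'tau': array([-6.06427311e-04, -5.31804621e+01, -3.52736878e+01,  7.07556750e-02,
        2.44296261e-02, -1.23195082e-04]), 'ee_pos': array([ 0.22457105, -0.50175663,  0.19318318]), 'eef_rot': array([-3.14151784e+00,  1.16402300e-03, -1.14997099e+00]), 'force': array([0.04203977, 0.54971294, 0.57514137]), 'moment': array([-0.04747994,  0.01235106, -0.01234313]), 'grip_width': 0.09456922509607836}
side {'fx': 512.6569343998642, 'fy': 512.6569343998642, 'cx': 328.393386952433, 'cy': 242.58885078906127, 'rvec': array([ 0.2840283 , -2.75052357,  1.34517108]), 'tvec': array([0.51779545, 0.17008455, 1.12016084])}
top {'fx': 447.3864077815109, 'fy': 447.3864077815109, 'cx': 324.3420667956194, 'cy': 239.25471660850098, 'rvec': array([ 2.18295872, -2.21716246,  0.07886463]), 'tvec': array([0.03671918, 0.53976681, 0.97618159])}
```

View pics/side0.png

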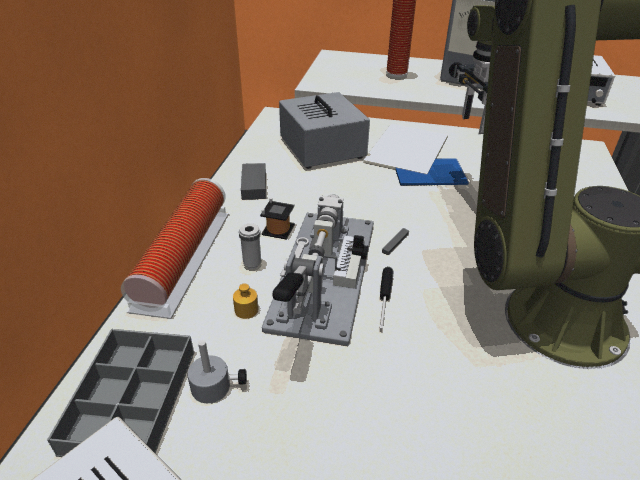

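View pics/top0.png

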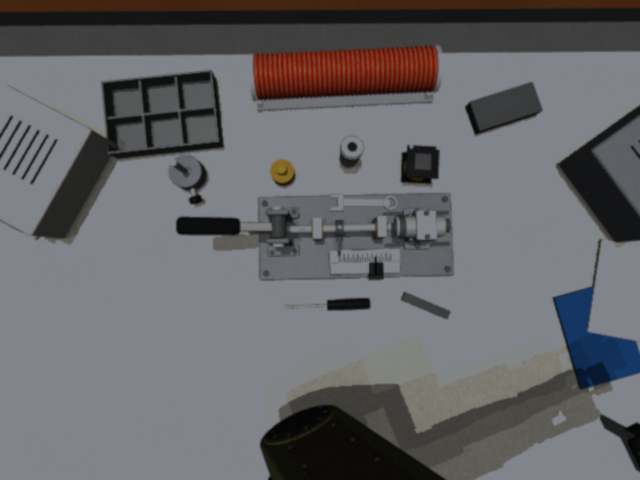

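```bash
cat > h.py <<'E'
import numpy as np,cv2
from station import ctrl
def cal(n):
    c=ctrl.calibration(n); R=cv2.Rodrigues(np.array(c['rvec']))[0]
    K=np.array([[c['fx'],0,c['cx']],[0,c['fy'],c['cy']],[0,0,1]]); return K,R,np.array(c['tvec']).reshape(3)
def ray(C,u,v):
    K,R,t=C; d=R.T@np.linalg.inv(K)@np.array([u,v,1.]); return -R.T@t,d
def onz(C,u,v,z):
    o,d=ray(C,u,v); return o+d*(z-o[2])/d[2]
def proj(C,p):
    K,R,t=C; q=K@(R@np.asarray(p)+t); return q[:2]/q[2]
E
python3 - <<'E'
import cv2
im=cv2.imread('pics/top0.png')
c=im[180:320,165:465]; cv2.imwrite('pics/top0c.png',cv2.resize(c,(800,373),interpolation=cv2.INTER_CUBIC))
im=cv2.imread('pics/side0.png')
c=im[185:350,230:430]; cv2.imwrite('pics/side0c.png',cv2.resize(c,(720,594),interpolation=cv2.INTER_CUBIC))
E
```

```text
(no output)
```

View pics/top0c.png

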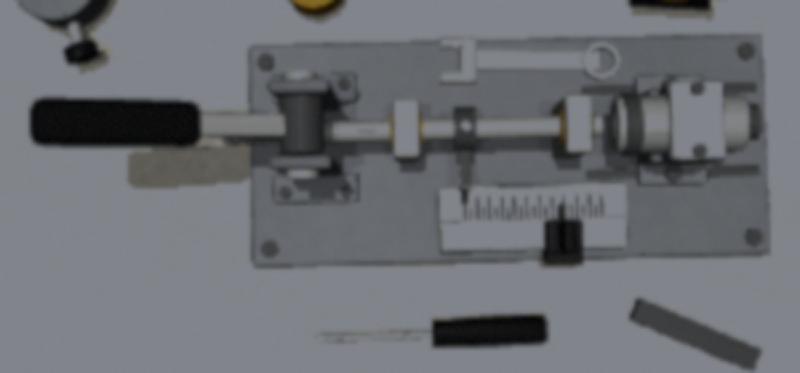

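View pics/side0c.png

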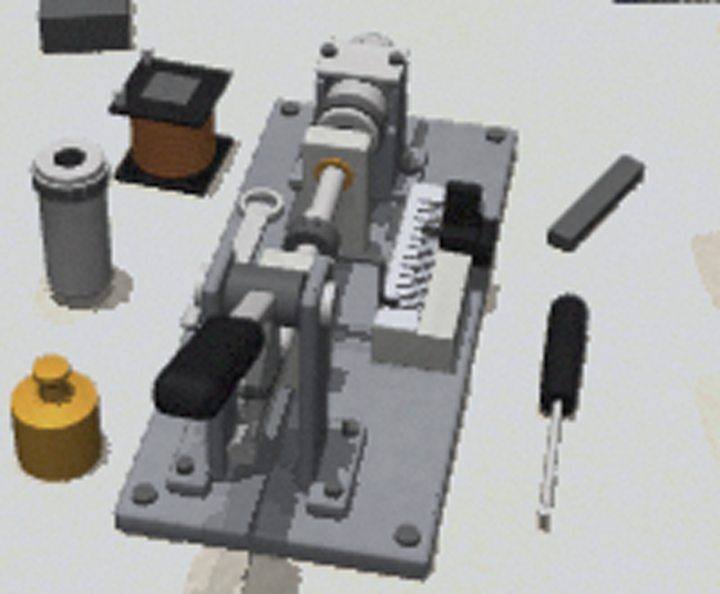

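```bash
cat >> h.py <<'E'
def fitbench(C,px):
    W=np.array([onz(C,u,v,.018)[:2] for u,v in px])
    # order: (+x,+y),(+x,-y),(-x,-y),(-x,+y)
    B=np.array([[.0925,.215],[.0925,-.215],[-.0925,-.215],[-.0925,.215]])
    a=W-W.mean(0); s=np.sum(B[:,0]*a[:,1]-B[:,1]*a[:,0]); c=np.sum(B*a); th=np.arctan2(s,c)
    R=np.array([[np.cos(th),-np.sin(th)],[np.sin(th),np.cos(th)]]); o=W.mean(0)
    print(W,np.linalg.norm(W-np.roll(W,1,0),axis=1)); print('res',W-(B@R.T+o)); return o,th
E
python3 - <<'E'
from h import *
C=cal('top'); px=[(165+x/2.6667,180+y/2.6667) for x,y in [(250,46),(760,36),(768,253),(254,265)]]
o,th=fitbench(C,px);print(o,th)
R=np.array([[np.cos(th),-np.sin(th)],[np.sin(th),np.cos(th)]])
def c(x,y): return 165+x/2.6667,180+y/2.6667
for n,p,z in [('pointer',(465,207),.052),('marker fin top',(563,207),.093),('fin bottom',(563,255),.093),('grip',(115,121),.214),('rod l',(340,130),.098),('rod r',(540,128),.098),('mouth',(612,122),.09)]:
    w=onz(C,*c(*p),z); print(n,w, R.T@(w[:2]-o))
im=cv2.imread('pics/top0.png')
for b in [(0,.0,.098),(0,.01,.05),(-.05,.01,.05)]: pass
S=cal('side')
for n,q in [('grip rest',(0,None,0.214))]: pass
print(proj(S,[*o,.018]))
s=[(230+x/3.6,185+y/3.6) for x,y in [(280,98),(517,128),(433,568),(118,518)]]
W=np.array([onz(S,u,v,.018)[:2] for u,v in s]); print('side corners',W)
E
```

```text
[[ 0.63551106  0.1722193 ]
 [ 0.63809    -0.25359026]
 [ 0.45703463 -0.25446625]
 [ 0.45411956  0.17033205]] [0.18140132 0.42581737 0.18105749 0.4248083 ]
res [[-0.00174828 -0.0020138 ]
 [-0.00202421  0.00216716]
 [ 0.00191634  0.00251944]
 [ 0.00185615 -0.00267279]]
[ 0.54618881 -0.04137629] 0.0066392918518664995
pointer [ 0.49854049 -0.00246742  0.052     ] [-0.04738894  0.03922436]
marker fin top [ 0.49675501 -0.07546428  0.093     ] [-0.04965903 -0.03375903]
fin bottom [ 0.46016107 -0.07464005  0.093     ] [-0.08624669 -0.03269187]
grip [0.55670812 0.23631812 0.214     ] [0.01236275 0.27761845]
rod l [0.55792944 0.09393306 0.098     ] [0.01263872 0.13522842]
rod r [ 0.55720646 -0.05858135  0.098     ] [ 0.01090318 -0.01727782]
mouth [ 0.56166678 -0.11517127  0.09      ] [ 0.01498768 -0.07389611]
[324.41218985 266.50027722]
side corners [[ 0.63567365 -0.2532233 ]
 [ 0.45550202 -0.25452222]
 [ 0.44807885  0.17819519]
 [ 0.63085199  0.17977683]]
```

drive_tool:
  increments:
    - [[0,0,8],[0,0,-45],0]
    - [[0,0,8],[0,0,-45],0]
    - [[0,0,7.7],[0,0,-45],0]
    - [[0,0,0],[-52.5,-24.1,0],0]
    - [[0,0,0],[-52.5,-24.1,0],0]
    - [[0,0,0],[-52.5,-24.1,0],0]
    - [[0,0,0],[-52.5,-24.1,0],0]
    - [[0,0,0],[-52.5,-24.1,0],0]
    - [[0,0,0],[-52.5,-24.1,0],0]
    - [[0,0,0],[-52.5,-24.1,0],0]
    - [[0,0,0],[-52.5,-24.1,0],0]
    - [[0,0,0],[0,0,0],0]

```text
time_s: 1.6
ee_pos: [0.4152, -0.0777, 0.3284]
eef_rot: [3.141, 0.001, -1.558]
force: [-0.4, -0.1, 0.3]
grip_width: 0.0002
```

```bash
python3 - <<'E'
from h import *
o=ctrl.get_obs();print(o['time_s'],o['ee_pos'],o['eef_rot'],o['force'],o['qpos'])
C=cal('wrist'); im=ctrl.camera('wrist'); cv2.imwrite('pics/w1.png',im[:,:,::-1]); np.savez('w1.npz',K=C[0],R=C[1],t=C[2]); print(-C[1].T@C[2])
E
```

```text
1.6 [ 0.41515621 -0.07772523  0.32843774] [ 3.14098380e+00  5.03680939e-04 -1.55834464e+00] [-0.40265006 -0.08461514  0.33771352] [-2.72049242e-01 -6.39695849e-02  1.61882089e+00  3.12585885e-04
  1.58746710e+00  1.28630034e+00]
[ 0.49187811 -0.07713719  0.51898401]
```

View pics/w1.png

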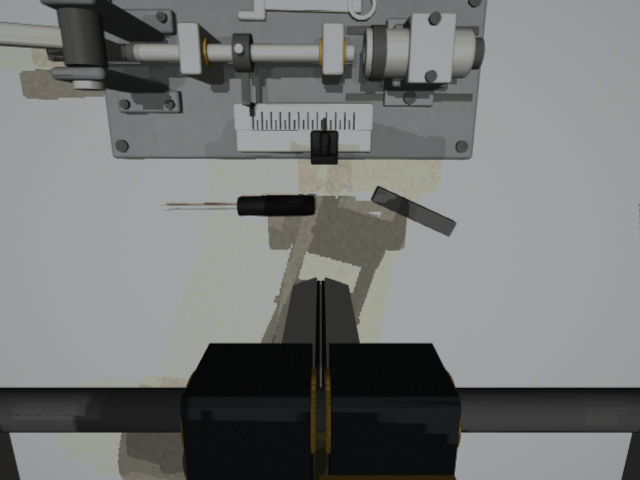

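```bash
python3 - <<'E'
from h import *
im=cv2.imread('pics/w1.png')
cv2.imwrite('pics/w1c.png',cv2.resize(im[85:170,225:385],(800,425),interpolation=cv2.INTER_CUBIC))
d=np.load('w1.npz');C=(d['K'],d['R'],d['t'])
B=[onz(C,u,v,.018) for u,v in [(122,146),(461.5,146),(112,158),(473,158)]]
print(B, np.arctan2(*(B[2]-B[3])[:2]),np.arctan2(*(B[0]-B[1])[:2]))
g=im[85:170].astype(float).mean(2)
print('row120',im[121,230:370].mean(1).astype(int))
for n,p,z in [('ptr',(252.5,115),.052),('fin',(324.5,119),.093),('fin e',(324.5,138),.093),('rod',(300,53),.098)]: print(n,onz(C,*p,z))
E
```

```text
[array([0.46618675, 0.15682228, 0.018     ]), array([ 0.47076627, -0.2439113 ,  0.018     ]), array([0.45209158, 0.17031872, 0.018     ]), array([ 0.45700096, -0.25899658,  0.018     ])] -0.011434877054992593 -0.011427352221868447
row120 [112 112 112 115 133 160 161 161 161 161 161 161 161 160 161 160 161 161
 161 162 161 152  98  84 146 160 142  86 133 161 153 104  74 140 161 146
  97 130 161 155 116  73 135 161 152 103 111 161 155 121  77 139 161 154
 113  92 156 157 123  76 130 161 157 127  68 119 162 151  97 112 162 159
 138  71 120 161 154 115 101 155 159 139  73 116 161 157 131  97 156 161
 143  65  52  57  40  41  78 146 160 144  82 106 156 160 143  85 118 161
 158 131  96 155 161 150  78  91 161 157 128  90 145 161 152  95  86 156
 161 161 161 161 161 161 161 162 161 161 161 161 161 161]
ptr [ 0.50226939 -0.00369644  0.052     ]
fin [ 0.49838297 -0.08109429  0.093     ]
fin e [ 0.48015816 -0.08135109  0.093     ]
rod [ 0.55748281 -0.05723871  0.098     ]
```

View pics/w1c.png

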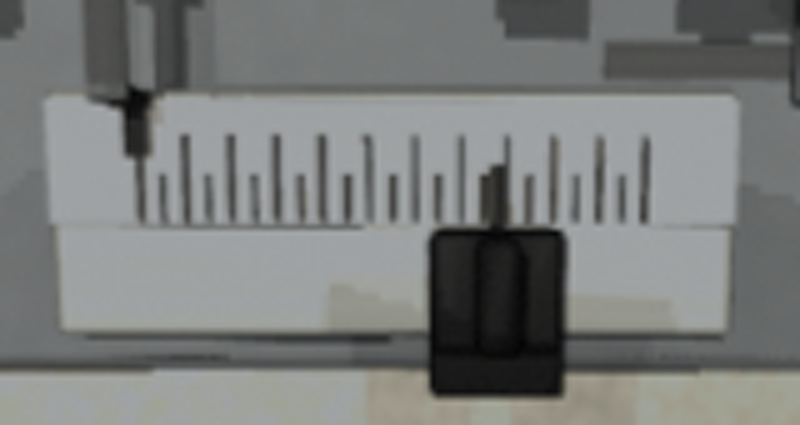

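drive_tool:
  increments:
    - [[0,0,0],[-49.5,-24,0],0]
    - [[0,0,0],[-49.5,-24,0],0]
    - [[0,0,0],[-49.5,-24,0],0]
    - [[0,0,0],[-49.5,-24,0],0]
    - [[0,0,0],[-49.5,-24,0],0]
    - [[0,0,0],[-49.5,-24,0],0]
    - [[0,0,0],[0,0,40],0]
    - [[0,0,0],[0,0,40],0]
    - [[0,-10,0],[0,0,0],0]
    - [[0,0,0],[0,0,0],0]
    - [[0,0,0],[0,0,0],0]

```text
time_s: 3.02
ee_pos: [0.5568, 0.2162, 0.2492]
eef_rot: [-3.141, 0.172, -1.565]
force: [-0.3, -0.4, -0.0]
grip_width: 0.0006
```

```bash
cat > snap.py <<'E'
from h import *
import sys
for n in sys.argv[2:]:
    C=cal(n); im=ctrl.camera(n); f=f'{n}_{sys.argv[1]}'; cv2.imwrite(f'pics/{f}.png',im[:,:,::-1]); np.savez(f+'.npz',K=C[0],R=C[1],t=C[2])
o=ctrl.get_obs();print(o['time_s'],o['ee_pos'],o['eef_rot'],o['force'])
E
python3 snap.py 2 wrist side top
```

```text
3.175 [0.55640081 0.21756197 0.24898978] [-3.14114292  0.17327311 -1.56299362] [-0.6909609  -0.33707344  0.44146066]
```

View pics/wrist_2.png

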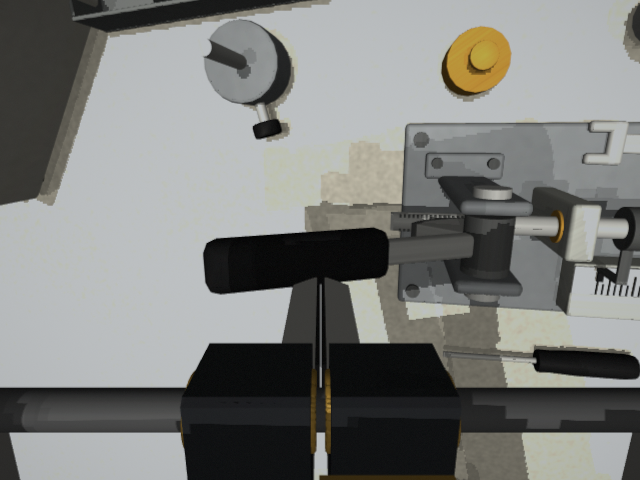

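View pics/side_2.png

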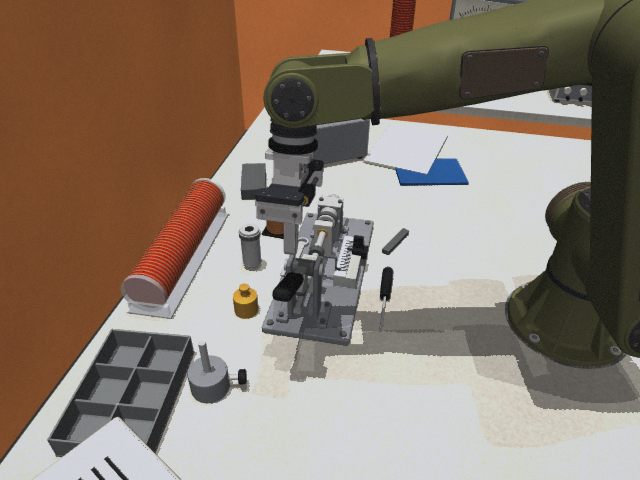

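View pics/top_2.png

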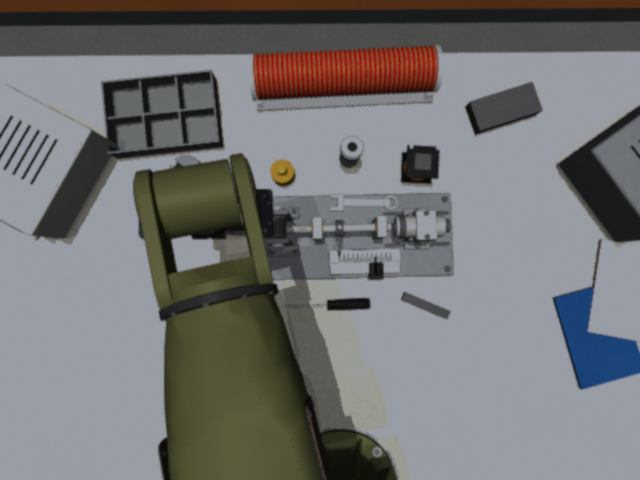

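drive_tool:
  increments:
    - [[0,0,0],[0,0,7],0]
    - [[0,0,0],[0,0,7],0]
    - [[0,0,0],[0,0,0],0]

```text
time_s: 3.55
ee_pos: [0.556, 0.22, 0.234]
eef_rot: [3.14, 0.174, -1.563]
force: [0.1, -0.0, 0.2]
grip_width: 0.0004
```

drive_tool:
  increments:
    - [[0,0,0],[0,0,3],0]
    - [[0,0,0],[0,0,0],0]

```text
time_s: 3.8
ee_pos: [0.5563, 0.2203, 0.2319]
eef_rot: [3.141, 0.174, -1.564]
force: [0.2, -0.1, -0.7]
grip_width: 0.0004
```

drive_tool:
  increments:
    - [[0,0,0],[0,0,3],0]
    - [[0,0,0],[0,0,0],0]

```text
time_s: 4.05
ee_pos: [0.5562, 0.2208, 0.2288]
eef_rot: [3.141, 0.174, -1.564]
force: [-0.2, -0.5, -0.6]
grip_width: 0.0003
```

drive_tool:
  increments:
    - [[0,0,0],[0,0,3],0]
    - [[0,0,0],[0,0,0],0]

```text
time_s: 4.3
ee_pos: [0.5562, 0.2214, 0.2258]
eef_rot: [3.141, 0.174, -1.564]
force: [0.3, 0.6, -0.7]
grip_width: 0.0005
```

drive_tool:
  increments:
    - [[0,0,0],[0,0,3],0]
    - [[0,0,0],[0,0,0],0]

```text
time_s: 4.55
ee_pos: [0.5562, 0.2219, 0.2228]
eef_rot: [3.141, 0.174, -1.564]
force: [0.5, -0.0, -0.1]
grip_width: 0.0007
```

drive_tool:
  increments:
    - [[0,0,0],[0,0,3],0]
    - [[0,0,0],[0,0,0],0]

```text
time_s: 4.8
ee_pos: [0.5562, 0.2224, 0.2199]
eef_rot: [3.141, 0.174, -1.564]
force: [0.8, -0.5, -0.9]
grip_width: 0.0002
```

drive_tool:
  increments:
    - [[0,0,0],[0,0,3],0]
    - [[0,0,0],[0,0,0],0]

```text
time_s: 5.05
ee_pos: [0.5562, 0.223, 0.2169]
eef_rot: [3.141, 0.174, -1.564]
force: [0.3, 0.5, -0.0]
grip_width: 0.0008
```

```bash
python3 snap.py 3 wrist; python3 - <<'E'
from h import *
d=np.load('wrist_2.npz');C=(d['K'],d['R'],d['t'])
for p in [(297,259),(388,247),(205,262)]: print([onz(C,*p,z).round(4) for z in (.19,.214,.23)])
K,R,t=C; print(-R.T@t, R.T@[0,0,1])
d=np.load('w1.npz')
im=cv2.imread('pics/wrist_3.png'); cv2.imwrite('pics/w3.png',im)
E
```

```text
5.1 [0.5562373  0.22293676 0.21710278] [ 3.1413649   0.17448137 -1.56366088] [ 0.29235875 -0.15546201 -0.21220291]
[array([0.5511, 0.2414, 0.19  ]), array([0.5591, 0.2358, 0.214 ]), array([0.5644, 0.232 , 0.23  ])]
[array([0.5622, 0.1842, 0.19  ]), array([0.5692, 0.1842, 0.214 ]), array([0.5738, 0.1841, 0.23  ])]
[array([0.5451, 0.3046, 0.19  ]), array([0.5537, 0.2929, 0.214 ]), array([0.5595, 0.285 , 0.23  ])]
[0.63347874 0.18369839 0.43699441] [-0.26356848  0.16381912 -0.95062871]
```

View pics/wrist_3.png

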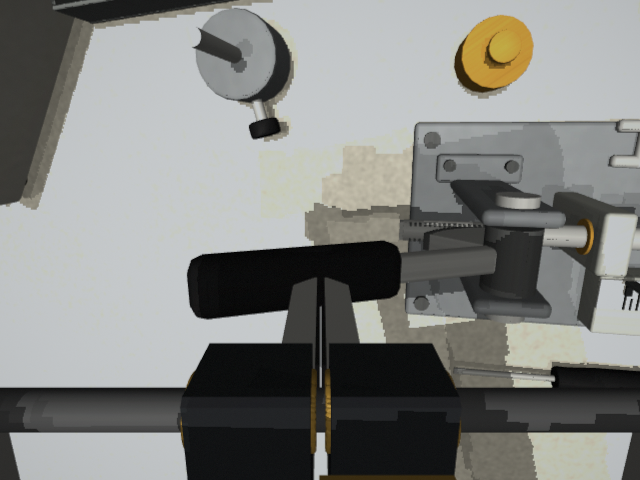

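drive_tool:
  increments:
    - [[0,0,0],[0,0,3],0]
    - [[0,0,0],[0,0,0],0]

```text
time_s: 5.35
ee_pos: [0.5562, 0.2235, 0.214]
eef_rot: [3.141, 0.174, -1.564]
force: [1.2, 0.7, 0.6]
grip_width: 0.0002
```

drive_tool:
  increments:
    - [[0,0,0],[0,0,3],0]
    - [[0,0,0],[0,0,0],0]

```text
time_s: 5.6
ee_pos: [0.5562, 0.224, 0.211]
eef_rot: [3.141, 0.174, -1.564]
force: [-1.1, -0.8, -0.6]
grip_width: 0.0005
```

drive_tool:
  increments:
    - [[0,0,0],[0,0,3],0]
    - [[0,0,0],[0,0,0],0]

```text
time_s: 5.85
ee_pos: [0.5562, 0.2245, 0.2081]
eef_rot: [3.141, 0.174, -1.564]
force: [0.3, -0.6, 1.0]
grip_width: 0.0005
```

```bash
python3 snap.py 4 wrist side;python3 - <<'E'
import cv2
a=cv2.imread('pics/wrist_4.png')[190:350,180:420];b=cv2.imread('pics/side_4.png')[200:340,230:370]
import numpy as np
cv2.imwrite('pics/c4.png',np.hstack([cv2.resize(a,(450,300),interpolation=2),cv2.resize(b,(300,300),interpolation=2)]))
E
```

```text
5.95 [0.55625389 0.22451132 0.20834816] [ 3.1415042   0.1744896  -1.56360061] [-0.31745569 -0.18614053 -0.10082265]
```

View pics/c4.png

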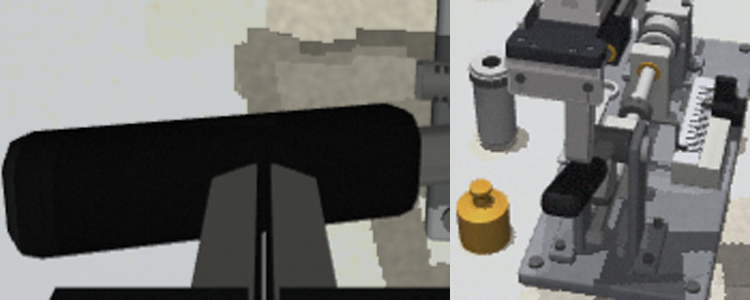

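```bash
python3 - <<'E'
from h import *
S=cal('side')
p=np.array([.5562,.2245,.2083]); print('tcp',proj(S,p),'tip',proj(S,p+[0,.003,-.0167]))
d=np.load('wrist_4.npz');C=(d['K'],d['R'],d['t']); print('tip in wrist',proj(C,p+[0,.003,-.0167]),'tcp',proj(C,p))
T=cal('top')
# grip outer end: side & top
im=cv2.imread('pics/side0.png');g=im.max(2)<60
n,l,s,c=cv2.connectedComponentsWithStats(g.astype('uint8'))
print([(s[i],c[i]) for i in range(1,n) if s[i,4]>100 and 250<c[i][0]<330])
im=cv2.imread('pics/top0.png');g=im.max(2)<50
n,l,s,c2=cv2.connectedComponentsWithStats(g.astype('uint8'))
print([(s[i],c2[i]) for i in range(1,n) if s[i,4]>100 and 150<c2[i][0]<290 and c2[i][1]<300])
E
```

```text
tcp [290.12681814 279.90196131] tip [289.93235086 288.05899207]
tip in wrist [319.56946967 275.48498709] tcp [319.63299543 287.53165958]
[(array([314,  96,  19,  21, 136], dtype=int32), array([323.25735294, 105.69852941])), (array([241, 189,  25,  11, 227], dtype=int32), array([253.37885463, 193.76211454])), (array([261, 202,  32,  19, 300], dtype=int32), array([277.38666667, 211.36333333])), (array([262, 223,  32,  16, 161], dtype=int32), array([278.24223602, 232.76397516])), (array([273, 262,  31,  54, 641], dtype=int32), array([288.21216849, 287.49765991])), (array([317, 274,   5,  44, 119], dtype=int32), array([318.51260504, 293.91596639]))]
[(array([181, 108,  33,  35, 332], dtype=int32), array([192.42771084, 118.57831325])), (array([144, 112,  34,  35, 378], dtype=int32), array([155.59259259, 123.56613757])), (array([183, 165,  24,  25, 159], dtype=int32), array([199.08805031, 180.27672956])), (array([256, 213,  37,  25, 257], dtype=int32), array([280.83268482, 225.44357977])), (array([ 177,  217,   63,   18, 1028], dtype=int32), array([207.95233463, 225.75097276]))]
```

```bash
python3 - <<'E'
from h import *
def tri(l):
    A=np.zeros((3,3));b=np.zeros(3)
    for C,p in l:
        o,d=ray(C,*p); d/=np.linalg.norm(d); P=np.eye(3)-np.outer(d,d); A+=P;b+=P@o
    X=np.linalg.solve(A,b); return X,[proj(C,X)-p for C,p in l]
S,T=cal('side'),cal('top')
print(tri([(S,(288,287)),(T,(208,225.75))]))
d=np.load('wrist_2.npz');W=(d['K'],d['R'],d['t'])
print(tri([(T,(208,225.75)),(W,(297,261))]))
print(tri([(S,(288,287)),(T,(208,225.75)),(W,(297,261))]))
E
```

```text
(array([0.55664761, 0.23882692, 0.20439778]), [array([-0.15508137, -0.02052541]), array([0.02929643, 0.14871116])])
(array([0.55641979, 0.23714175, 0.20987661]), [array([ 0.22695875, -0.00371632]), array([-0.66069234,  0.02505867])])
(array([0.55601458, 0.23851035, 0.20490027]), [array([ 0.23842583, -0.30184956]), array([0.13880834, 0.47499692]), array([-1.00274962, -2.01664329])])
```

```bash
python3 snap.py 5 top; python3 - <<'E'
import cv2,numpy as np
a=[cv2.imread(f'pics/{f}.png')[240:350,240:370] for f in('side0','side_2','side_4')]
cv2.imwrite('pics/c5.png',np.hstack([cv2.resize(x,(266,225),interpolation=2) for x in a]))
a=[cv2.imread(f'pics/{f}.png')[180:290,240:470] for f in('top0','top_5')]
cv2.imwrite('pics/c6.png',np.vstack([cv2.resize(x,(590,282),interpolation=2) for x in a]))
E
```

```text
6.0 [0.55631053 0.22449334 0.20842775] [-3.14148452  0.17456143 -1.56363838] [-0.27396273  0.27205769  0.45731082]
```

View pics/c5.png

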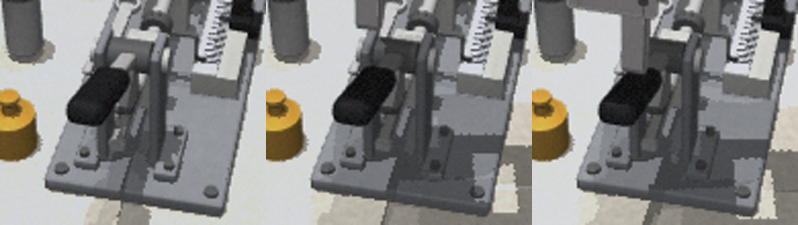

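View pics/c6.png

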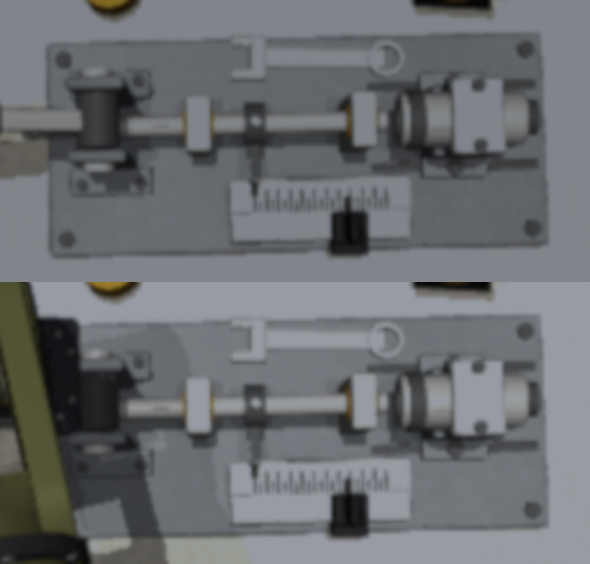

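```bash
python3 - <<'E'
from h import *
S=cal('side');print(-S[1].T@S[2])
im=cv2.imread('pics/side_4.png');k=8
c=cv2.resize(im[230:304,255:330],None,fx=k,fy=k,interpolation=cv2.INTER_NEAREST)
R=cv2.Rodrigues(np.array([0,0,0.]))[0]
t=np.array([.5562,.2245,.2083]);z=np.array([0,.1736,-.985]);x=np.array([0,-.985,-.1736])
def d(p,col):
    u=(proj(S,p)-[255,230])*k+k/2; cv2.circle(c,tuple(int(v) for v in u),3,col,-1)
for X in(-8,8):
  for s in (17,0,-20,-40):
    for Y in (-10,0,10): d(t+z*s/1000+np.array([X/1000,0,0])+x*Y/1000,(0,0,255) if s==17 else (0,255,0))
# grip box: centre line
a=np.radians(25);g=np.array([.556,.234,.214]);al=np.array([0,np.cos(a),np.sin(a)])
for l in(-56,0,56):
  for X in(-16,16): d(g+al*l/1000+np.array([X/1000,0,0]),(255,0,255))
cv2.imwrite('pics/c7.png',c)
E
```

```text
[0.37383144 0.8671557  0.81246061]
```

View pics/c7.png

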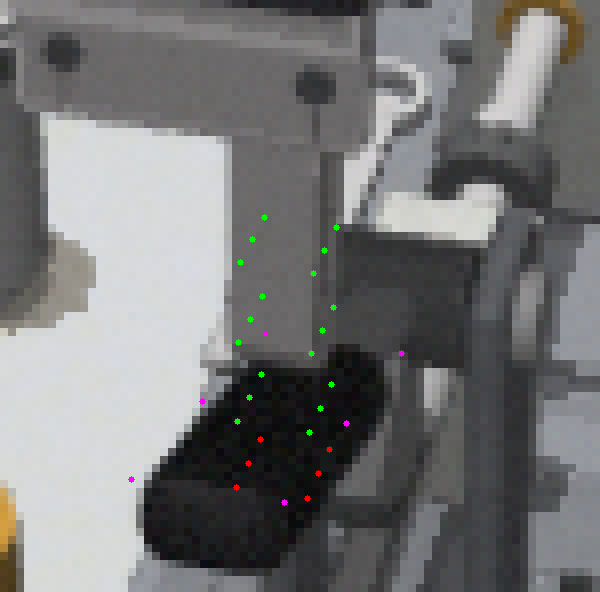

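```bash
python3 - <<'E'
from h import *
S=cal('side')
print(proj(S,[.5564,.2205,.2322]),proj(S,[.5564,.2176,.249]))
im=cv2.imread('pics/side_2.png');k=8
cv2.imwrite('pics/c8.png',cv2.resize(im[220:294,255:330],None,fx=k,fy=k,interpolation=cv2.INTER_NEAREST))
E
```

```text
[290.25589393 268.06511512] [290.44148695 259.53659942]
```

View pics/c8.png

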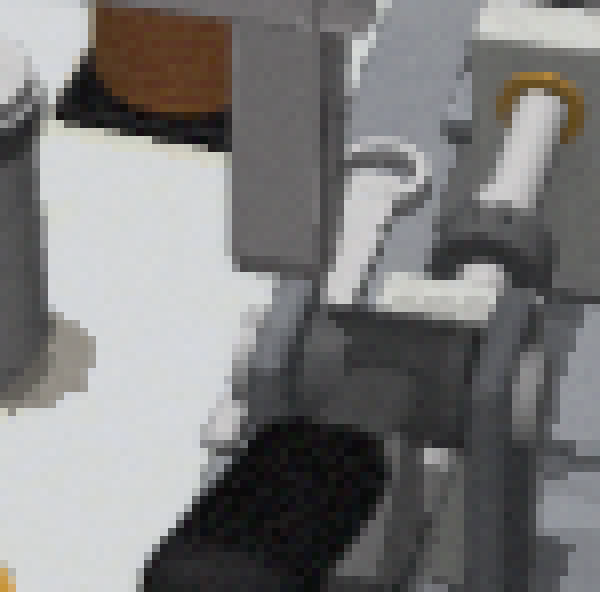

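```bash
python3 - <<'E'
from h import *
S=cal('side')
d=np.load('w1.npz');C=(d['K'],d['R'],d['t'])
t=np.array([.4152,-.0777,.3284])
for X in(-8,0,8,12):
  print(X,[proj(C,t+np.array([X/1000,0,-s/1000])).round(1)[1] for s in (17,10,0,-10,-20,-30)])
for z in (.232,.249,.27): print(onz(S,290,253.7,z))
E
```

```text
-8 [np.float64(289.3), np.float64(294.4), np.float64(302.3), np.float64(311.0), np.float64(320.5), np.float64(331.1)]
0 [np.float64(275.3), np.float64(280.0), np.float64(287.3), np.float64(295.3), np.float64(304.1), np.float64(314.0)]
8 [np.float64(261.0), np.float64(265.3), np.float64(271.9), np.float64(279.3), np.float64(287.4), np.float64(296.4)]
12 [np.float64(253.7), np.float64(257.8), np.float64(264.1), np.float64(271.1), np.float64(278.8), np.float64(287.4)]
[0.566753   0.18244994 0.232     ]
[0.56110289 0.20250298 0.249     ]
[0.55412334 0.22727437 0.27      ]
```

drive_tool:
  increments:
    - [[0,0,0],[0,0,3],0]
    - [[0,0,0],[0,0,3],0]
    - [[0,0,0],[0,0,0],0]

```text
time_s: 6.38
ee_pos: [0.5561, 0.2256, 0.2021]
eef_rot: [3.141, 0.174, -1.564]
force: [0.7, 0.9, 0.1]
grip_width: 0.0008
```

drive_tool:
  increments:
    - [[0,0,0],[0,0,3],0]
    - [[0,0,0],[0,0,0],0]

```text
time_s: 6.62
ee_pos: [0.5564, 0.2262, 0.1997]
eef_rot: [-3.141, 0.175, -1.564]
force: [0.2, 0.5, 3.5]
grip_width: 0.0007
```

drive_tool:
  increments:
    - [[0,0,0],[0,0,3],0]
    - [[0,0,0],[0,0,0],0]

```text
time_s: 6.88
ee_pos: [0.5564, 0.2267, 0.1965]
eef_rot: [-3.141, 0.175, -1.564]
force: [0.8, 1.3, 3.7]
grip_width: 0.0003
```

drive_tool:
  increments:
    - [[0,0,0],[0,0,3],0]
    - [[0,0,0],[0,0,0],0]

```text
time_s: 7.12
ee_pos: [0.5563, 0.2271, 0.1934]
eef_rot: [3.141, 0.174, -1.564]
force: [0.5, 0.8, 4.1]
grip_width: 0.0003
```

drive_tool:
  increments:
    - [[0,2,0],[-0.8,0,4],0]
    - [[0,2,0],[-0.8,0,4],0]
    - [[0,2,0],[-0.8,0,4],0]
    - [[0,0,0],[0,0,0],0]

```text
time_s: 7.62
ee_pos: [0.556, 0.2315, 0.1814]
eef_rot: [3.141, 0.068, -1.563]
force: [0.8, -2.3, 3.2]
grip_width: 0.0005
```

drive_tool:
  increments:
    - [[0,2,0],[-0.8,0,4],0]
    - [[0,2,0],[-0.8,0,4],0]
    - [[0,0,0],[0,0,0],0]

```text
time_s: 8.0
ee_pos: [0.556, 0.2335, 0.1736]
eef_rot: [3.141, -0.001, -1.563]
force: [-0.5, -1.5, 3.3]
grip_width: 0.0001
```

drive_tool:
  increments:
    - [[0,1.5,0],[-0.6,0,3],0]
    - [[0,0,0],[0,0,0],0]

```text
time_s: 8.25
ee_pos: [0.5562, 0.2339, 0.1709]
eef_rot: [3.141, -0.027, -1.563]
force: [-0.8, -1.2, 3.5]
grip_width: 0.0001
```

drive_tool:
  increments:
    - [[0,1.5,0],[-0.6,0,3],0]
    - [[0,0,0],[0,0,0],0]

```text
time_s: 8.5
ee_pos: [0.5562, 0.2344, 0.1678]
eef_rot: [3.142, -0.053, -1.563]
force: [-0.4, -0.6, 3.1]
grip_width: 0.0004
```

drive_tool:
  increments:
    - [[0,1.2,0],[-0.5,0,2.4],0]
    - [[0,0,0],[0,0,0],0]

```text
time_s: 8.75
ee_pos: [0.5562, 0.2347, 0.1654]
eef_rot: [3.141, -0.074, -1.563]
force: [-0.1, -1.4, 3.1]
grip_width: 0.0006
```

drive_tool:
  increments:
    - [[0,1.2,0],[-0.5,0,2.4],0]
    - [[0,0,0],[0,0,0],0]

```text
time_s: 9.0
ee_pos: [0.5562, 0.235, 0.163]
eef_rot: [3.141, -0.095, -1.563]
force: [-0.5, -1.2, 2.9]
grip_width: 0.0006
```

drive_tool:
  increments:
    - [[0,1.2,0],[-0.5,0,2.4],0]
    - [[0,0,0],[0,0,0],0]

```text
time_s: 9.25
ee_pos: [0.5562, 0.2353, 0.1605]
eef_rot: [3.141, -0.116, -1.563]
force: [0.3, -1.5, 3.0]
grip_width: 0.0004
```

drive_tool:
  increments:
    - [[0,1.2,0],[-0.5,0,2.4],0]
    - [[0,0,0],[0,0,0],0]

```text
time_s: 9.5
ee_pos: [0.5562, 0.2355, 0.1581]
eef_rot: [3.141, -0.137, -1.563]
force: [0.1, -1.3, 4.0]
grip_width: 0.0008
```

```bash
python3 snap.py 6 top; python3 - <<'E'
import cv2
cv2.imwrite('pics/c9.png',cv2.resize(cv2.imread('pics/top_6.png')[180:290,240:470],(790,378),interpolation=2))
E
```

```text
9.55 [0.55619977 0.2354715  0.15824087] [ 3.14148384 -0.1365583  -1.56343637] [-0.83008065 -1.71627029  3.30592467]
```

View pics/c9.png

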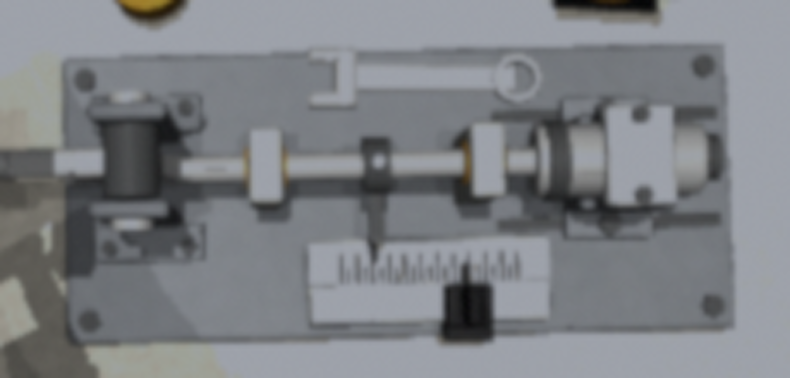

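drive_tool:
  increments:
    - [[0,1.2,0],[-0.5,0,2.4],0]
    - [[0,0,0],[0,0,0],0]

```text
time_s: 9.8
ee_pos: [0.5562, 0.2357, 0.1557]
eef_rot: [3.141, -0.158, -1.563]
force: [0.1, -2.2, 3.0]
grip_width: 0.0003
```

drive_tool:
  increments:
    - [[0,1.2,0],[-0.5,0,2.4],0]
    - [[0,0,0],[0,0,0],0]

```text
time_s: 10.05
ee_pos: [0.5562, 0.2358, 0.1532]
eef_rot: [3.141, -0.179, -1.563]
force: [-0.3, -2.4, 2.2]
grip_width: 0.0006
```

drive_tool:
  increments:
    - [[0,1.2,0],[-0.5,0,2.4],0]
    - [[0,0,0],[0,0,0],0]

```text
time_s: 10.3
ee_pos: [0.5561, 0.2359, 0.1508]
eef_rot: [3.141, -0.2, -1.563]
force: [-0.5, -2.2, 3.5]
grip_width: 0.0003
```

drive_tool:
  increments:
    - [[0,1.2,0],[-0.5,0,2.4],0]
    - [[0,0,0],[0,0,0],0]

```text
time_s: 10.55
ee_pos: [0.5562, 0.2359, 0.1485]
eef_rot: [3.142, -0.221, -1.563]
force: [-1.6, -2.0, 5.2]
grip_width: -0.0
```

drive_tool:
  increments:
    - [[0,0,0],[0,0,0],0]

```text
time_s: 10.68
ee_pos: [0.5562, 0.2359, 0.1486]
eef_rot: [-3.142, -0.22, -1.564]
force: [-1.2, -1.1, 4.5]
grip_width: 0.0002
```

drive_tool:
  increments:
    - [[0,0,0],[0,0,0],0]

```text
time_s: 10.8
ee_pos: [0.5562, 0.2359, 0.1486]
eef_rot: [-3.142, -0.22, -1.564]
force: [-0.3, -1.1, 3.7]
grip_width: 0.0005
```

```bash
python3 snap.py 7 top
```

```text
10.85 [0.55618562 0.23586661 0.14863862] [-3.14157213 -0.21988354 -1.56369516] [-0.46899298 -0.11776916  5.20542539]
```

drive_tool:
  increments:
    - [[0,0.7,0],[-0.3,0,1.4],0]
    - [[0,0,0],[0,0,0],0]

```text
time_s: 11.1
ee_pos: [0.5562, 0.2358, 0.1474]
eef_rot: [-3.141, -0.233, -1.564]
force: [-1.3, -1.9, 7.1]
grip_width: 0.0004
```

drive_tool:
  increments:
    - [[0,0,0],[0,0,0],0]

```text
time_s: 11.22
ee_pos: [0.5562, 0.2358, 0.1475]
eef_rot: [-3.141, -0.232, -1.564]
force: [-2.1, -0.6, 7.1]
grip_width: 0.0007
```

drive_tool:
  increments:
    - [[0,0,0],[0,0,0],0]

```text
time_s: 11.35
ee_pos: [0.5563, 0.2358, 0.1476]
eef_rot: [-3.141, -0.232, -1.564]
force: [-1.3, -1.8, 7.6]
grip_width: 0.0005
```

```bash
python3 snap.py 8 top
```

```text
11.4 [0.55623456 0.23580618 0.14754281] [-3.14126412 -0.23242623 -1.56377941] [-2.37212375 -1.80731524  7.17325672]
```

drive_tool:
  increments:
    - [[0,0.5,0],[-0.2,0,1],0]
    - [[0,0,0],[0,0,0],0]

```text
time_s: 11.65
ee_pos: [0.5562, 0.2358, 0.1466]
eef_rot: [-3.141, -0.241, -1.564]
force: [-1.6, -2.0, 8.1]
grip_width: 0.0003
```

drive_tool:
  increments:
    - [[0,0,0],[0,0,0],0]

```text
time_s: 11.78
ee_pos: [0.5562, 0.2358, 0.1467]
eef_rot: [-3.141, -0.241, -1.564]
force: [-2.7, -2.0, 9.1]
grip_width: 0.0006
```

```bash
python3 snap.py 9 top wrist; python3 - <<'E'
import cv2,numpy as np
L=[]
for n in ('top_5','top_6','top_7','top_8','top_9'):
    im=cv2.imread(f'pics/{n}.png')[245:268,320:410]; L.append(cv2.resize(im,(540,110),interpolation=2))
cv2.imwrite('pics/c10.png',np.vstack(L))
E
```

```text
11.875 [0.55623152 0.2357758  0.14670365] [-3.14114632 -0.24111717 -1.56379867] [-2.25972563 -1.52284707  7.97987835]
```

View pics/c10.png

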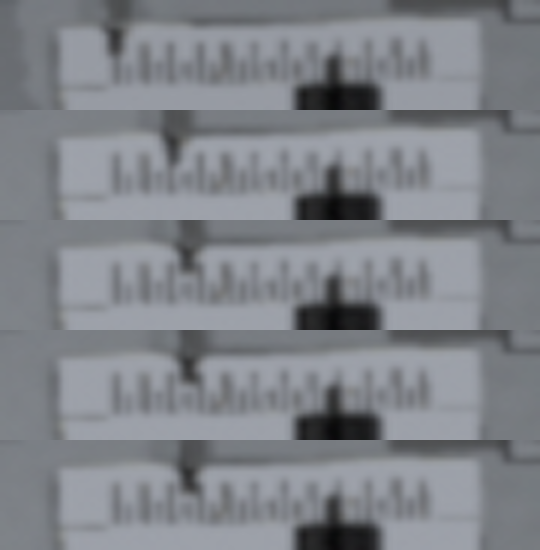

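View pics/wrist_9.png

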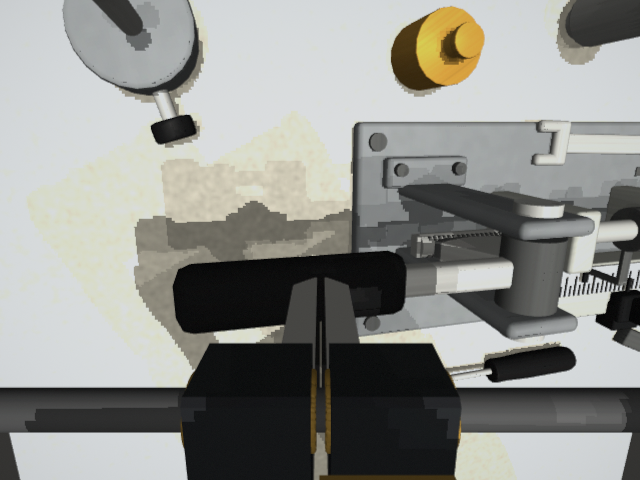

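```bash
python3 - <<'E'
from h import *
cv2.imwrite('pics/c11.png',cv2.resize(cv2.imread('pics/wrist_9.png')[240:330,540:640],(800,720)[:2],interpolation=2)[:600])
T=cal('top')
for n in ('top0','top_5','top_6','top_7','top_8','top_9'):
    g=cv2.imread(f'pics/{n}.png').astype(float).mean(2)
    # pointer column centroid, rows 251..256 ; then marker index line rows 255..258
    for r0,r1 in ((249,252),(251,254),(252,256)):
        p=g[r0:r1,330:365].mean(0); bg=np.median(p); w=np.clip(bg-15-p,0,None)
        print(n,r0,(w*np.arange(330,365)).sum()/w.sum() if w.sum() else None,end=' ')
    print()
    p=g[258:259,330:400].mean(0)
print(onz(T,339.4,253,.052),onz(T,352,253,.052))
E
```

```text
top0 249 338.6024844720497 top0 251 338.7323162274618 top0 252 338.83685601056806 
top_5 249 338.5839416058394 top_5 251 338.73243395165827 top_5 252 339.0354497354498 
top_6 249 348.55740072202167 top_6 251 348.43559593800103 top_6 252 348.4494451294698 
top_7 249 350.91791044776124 top_7 251 350.8225889633831 top_7 252 350.96421845574395 
top_8 249 351.0305436774587 top_8 251 350.92863762743286 top_8 252 351.1112012987013 
top_9 249 350.9678345778288 top_9 251 350.94573991031393 top_9 252 351.13618210862626 
[ 0.50838009 -0.00270116  0.052     ] [ 0.50796148 -0.02956332  0.052     ]
```

View pics/c11.png

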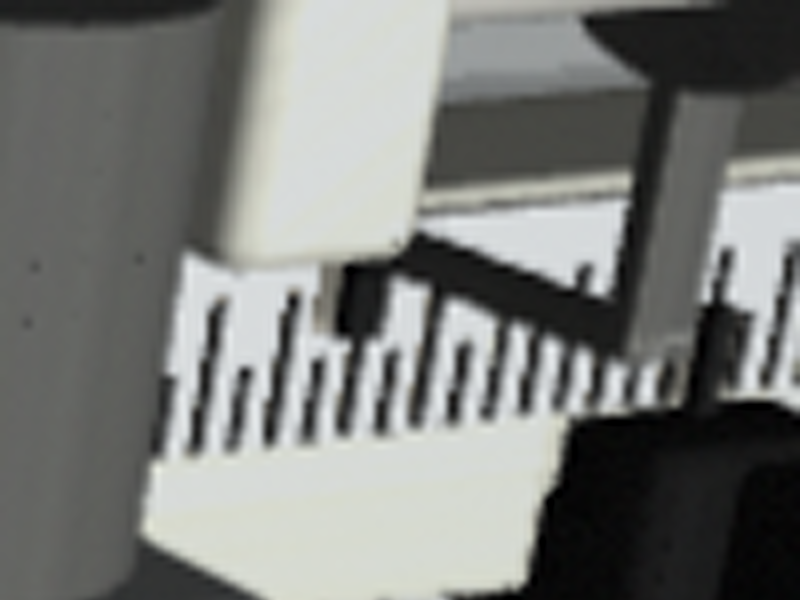

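drive_tool:
  increments:
    - [[0,-2.3,0],[1,0,-10],0]
    - [[0,-2.3,0],[1,0,-15],0]
    - [[0,-2.3,0],[1,0,-18],0]
    - [[0,-2.3,0],[0,0,-20],0]
    - [[0,-2.3,0],[0,0,-25],0]
    - [[0,-2.3,0],[0,0,-30],0.2]
    - [[0,0,0],[0,0,-30],0.3]
    - [[0,0,0],[0,0,0],0.4]

```text
time_s: 12.88
ee_pos: [0.5566, 0.2471, 0.2967]
eef_rot: [-3.137, 0.003, -1.563]
force: [-0.3, 0.0, -1.5]
grip_width: 0.027
```

```bash
python3 snap.py 10 top; python3 - <<'E'
import cv2
cv2.imwrite('pics/c12.png',cv2.resize(cv2.imread('pics/top_10.png')[180:290,240:470],(790,378),interpolation=2))
E
```

```text
12.925 [0.55622031 0.24697056 0.2946131 ] [-3.14005489e+00  1.79428107e-03 -1.56341282e+00] [ 0.49469559  0.09660483 -0.44737502]
```

View pics/c12.png

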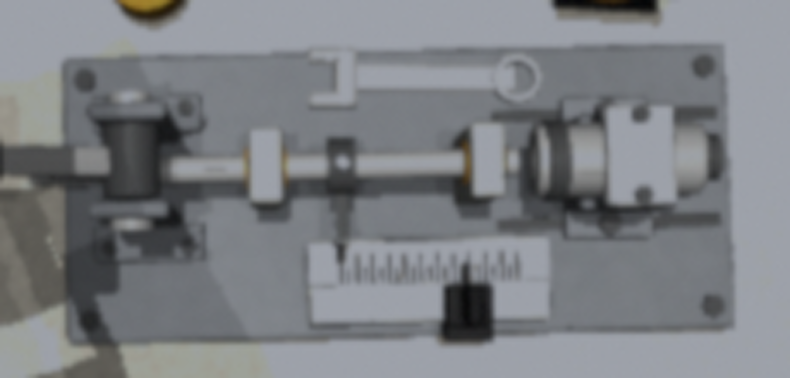

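drive_tool:
  increments:
    - [[0,0,0],[54.7,11.6,0],0.4]
    - [[0,0,0],[54.7,11.6,0],0.4]
    - [[0,0,0],[54.7,11.6,0],0.4]
    - [[0,0,0],[54.7,11.6,0],0.4]
    - [[0,0,0],[54.7,11.6,0],0.4]
    - [[0,0,0],[54.7,11.6,0],0.4]
    - [[0,0,0],[0,0,45],0.4]
    - [[0,0,0],[0,0,45],0.4]
    - [[0,0,0],[0,0,45],0.4]
    - [[0,0,0],[0,0,0],0.4]
    - [[0,0,0],[0,0,0],0.4]

```text
time_s: 14.3
ee_pos: [0.4894, -0.082, 0.1601]
eef_rot: [-3.14, -0.0, -1.564]
force: [-0.0, -0.2, 0.6]
grip_width: 0.0376
```

```bash
python3 snap.py 11 wrist side
```

```text
14.4 [ 0.4896411  -0.08204993  0.16043257] [-3.13897046e+00 -4.93660509e-04 -1.56354033e+00] [-0.04323665 -0.17167162 -0.07201973]
```

View pics/wrist_11.png

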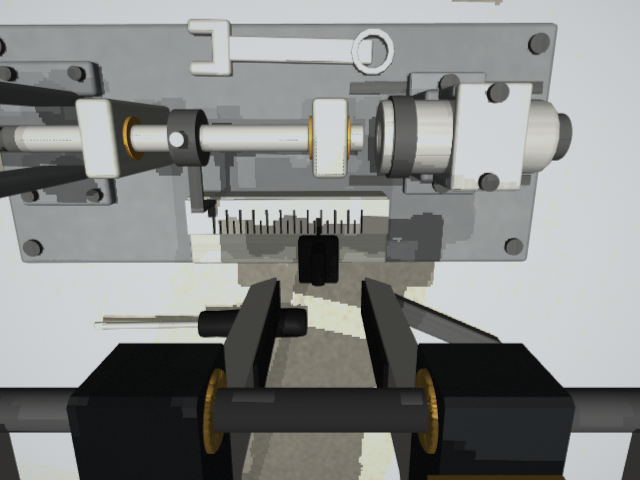

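View pics/side_11.png

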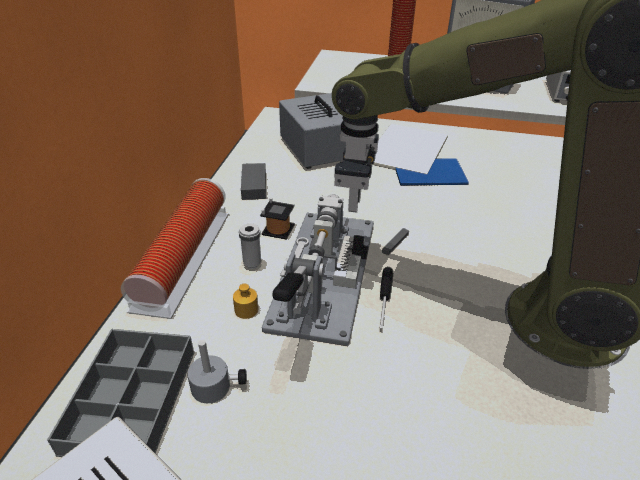

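```bash
python3 - <<'E'
from h import *
S=cal('side');t=np.array([.4895,-.082,.1602])
for s in (17,0,-10): print('side',s,proj(S,t+[0,.006+.019,-s/1000]))
d=np.load('wrist_11.npz');C=(d['K'],d['R'],d['t'])
for s in (17,0,-10): print('wr',s,proj(C,t+[.008,.019,-s/1000]),proj(C,t+[-.008,.019,-s/1000]))
for p in [(318,237),(318,283),(318,260)]: print(onz(C,*p,.093))
im=cv2.imread('pics/wrist_11.png')
a=cv2.resize(im[185:300,180:400],(800,418),interpolation=2);cv2.imwrite('pics/c13.png',a)
cv2.imwrite('pics/c14.png',cv2.resize(cv2.imread('pics/side_11.png')[150:270,310:430],(600,600),interpolation=2))
E
```

```text
side 17 [351.60013488 223.10162046]
side 0 [351.97695773 216.86908752]
side -10 [352.20188295 213.14889421]
wr 17 [283.91078415 260.81608234] [284.41105069 289.18996304]
wr 0 [280.96165241 271.72341019] [281.5618006  302.13523842]
wr -10 [278.99160068 279.00962251] [279.66332549 310.76076529]
[ 0.49723712 -0.08068976  0.093     ]
[ 0.46565941 -0.08084063  0.093     ]
[ 0.48168945 -0.08076404  0.093     ]
```

View pics/c13.png

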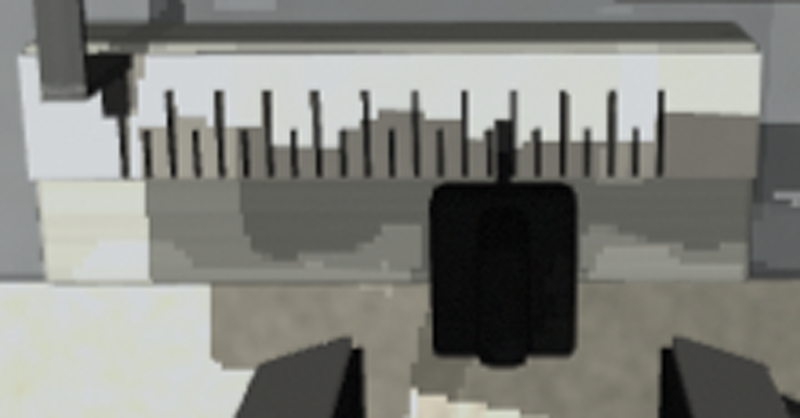

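View pics/c14.png

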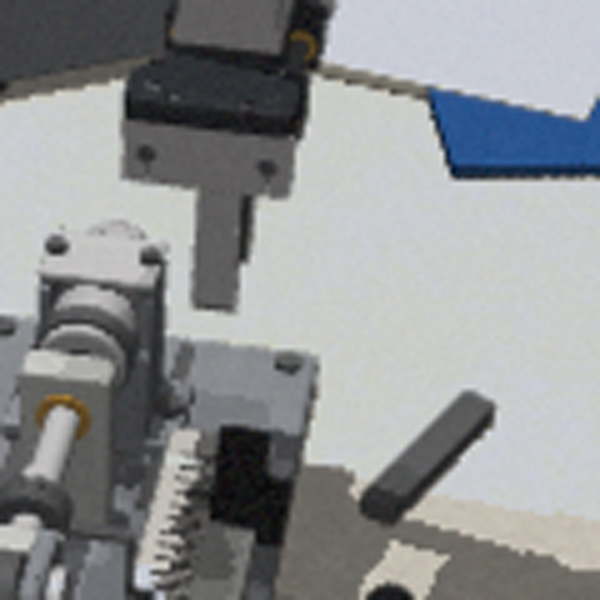

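drive_tool:
  increments:
    - [[0,0,0],[-1.2,12,0],0.4]
    - [[0,0,0],[0,0,30],0.4]
    - [[0,0,0],[0,0,30],0.4]
    - [[0,0,0],[0,0,15],0.4]
    - [[0,0,0],[0,0,0],0.4]

```text
time_s: 15.02
ee_pos: [0.4765, -0.0808, 0.0837]
eef_rot: [3.141, 0.0, -1.564]
force: [-0.3, 0.4, 0.2]
grip_width: 0.0378
```

```bash
python3 snap.py 12 wrist side; python3 - <<'E'
import cv2
cv2.imwrite('pics/c15.png',cv2.resize(cv2.imread('pics/side_12.png')[180:280,310:410],(600,600),interpolation=2))
E
```

```text
15.125 [ 0.47730402 -0.08097471  0.08475805] [-3.14025654e+00 -3.59814128e-04 -1.56359213e+00] [ 0.38895295  1.57871404 -0.69053363]
```

View pics/wrist_12.png

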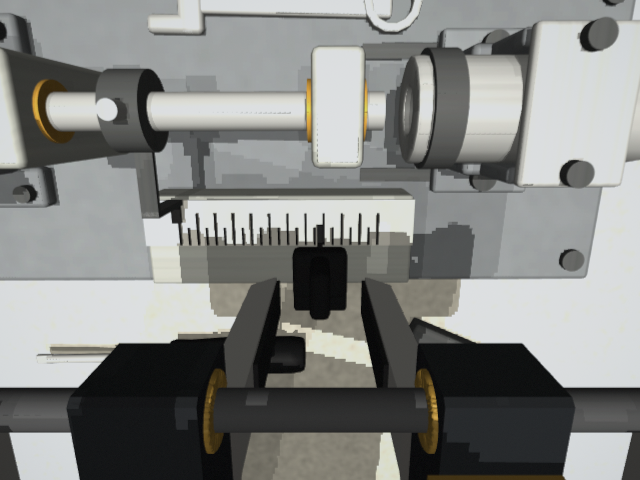

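View pics/c15.png

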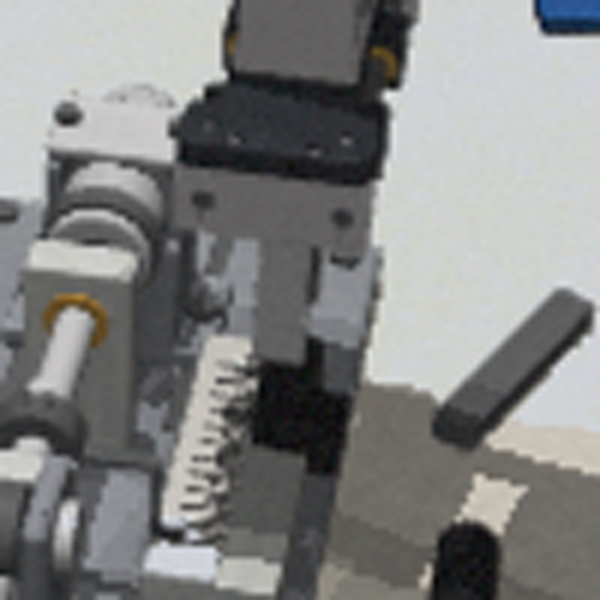

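drive_tool:
  increments:
    - [[0,0,0],[0,0,6],0.4]
    - [[0,0,0],[0,0,0],0.4]

```text
time_s: 15.38
ee_pos: [0.4768, -0.0808, 0.0777]
eef_rot: [3.142, 0.0, -1.564]
force: [-0.8, -0.1, 1.1]
grip_width: 0.0377
```

drive_tool:
  increments:
    - [[0,0,0],[0,0,6],0.4]
    - [[0,0,0],[0,0,0],0.4]

```text
time_s: 15.62
ee_pos: [0.4766, -0.0808, 0.0712]
eef_rot: [3.141, 0.0, -1.564]
force: [0.4, 0.5, -0.0]
grip_width: 0.0378
```

drive_tool:
  increments:
    - [[0,0,0],[0,0,6],0.4]
    - [[0,0,0],[0,0,0],0.4]

```text
time_s: 15.88
ee_pos: [0.4766, -0.0808, 0.0652]
eef_rot: [3.141, 0.0, -1.564]
force: [-0.5, -0.1, -0.5]
grip_width: 0.0378
```

```bash
python3 snap.py 13 side wrist; python3 - <<'E'
import cv2,numpy as np
cv2.imwrite('pics/c16.png',np.hstack([cv2.resize(cv2.imread('pics/side_13.png')[210:270,330:390],(400,400),interpolation=2),cv2.resize(cv2.imread('pics/wrist_13.png')[220:340,260:380],(400,400),interpolation=2)]))
E
```

```text
15.975 [ 0.47683851 -0.08084334  0.06562984] [ 3.14142911e+00  6.40237450e-05 -1.56363758e+00] [-0.08948588 -0.09638304 -0.64323503]
```

View pics/c16.png

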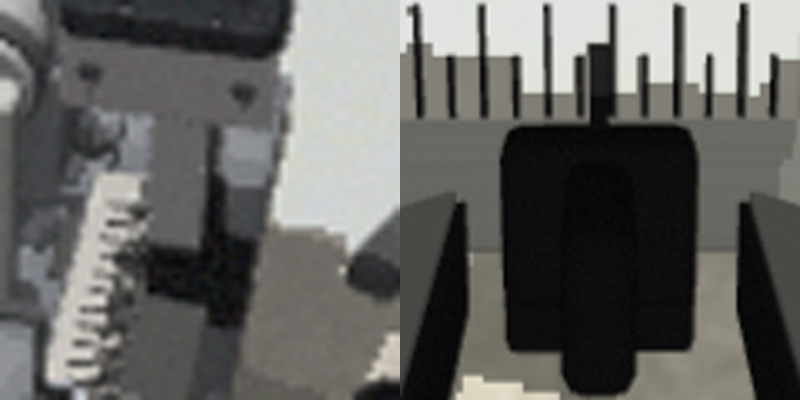

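drive_tool:
  increments:
    - [[0,0,0],[0,0,0],0.15]
    - [[0,0,0],[0,0,0],0.05]
    - [[0,0,0],[0,0,0],0]
    - [[0,0,0],[0,0,0],0]
    - [[0,0,0],[0,0,0],0]
  squeeze: 8

```text
time_s: 16.6
ee_pos: [0.4769, -0.0808, 0.0658]
eef_rot: [-3.141, -0.0, -1.564]
force: [0.5, 1.2, 1.6]
grip_width: 0.0101
```

```bash
python3 snap.py 14 wrist; python3 - <<'E'
import cv2,numpy as np
cv2.imwrite('pics/c17.png',cv2.resize(cv2.imread('pics/wrist_14.png')[180:330,120:440],(800,375),interpolation=2))
E
```

```text
16.65 [ 0.47686857 -0.08081519  0.06572621] [-3.14155633e+00  4.38783488e-05 -1.56359711e+00] [0.18305127 0.82251855 0.62305972]
```

View pics/c17.png

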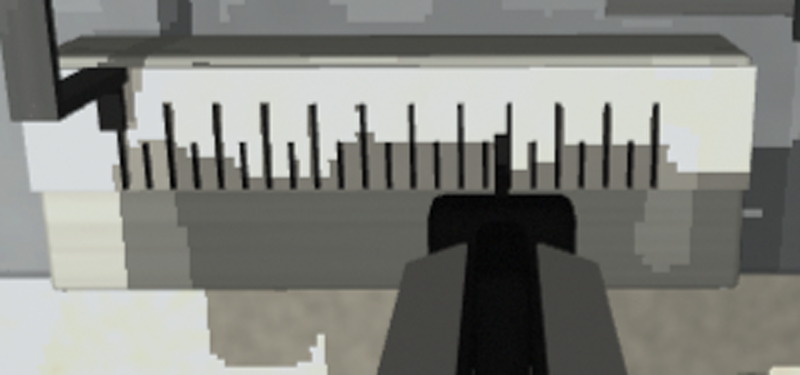

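drive_tool:
  increments:
    - [[0,0,0],[-6.5,0,0],0]
    - [[0,0,0],[-6.5,0,0],0]
    - [[0,0,0],[-6.5,0.1,0],0]
    - [[0,0,0],[-6.5,0,0],0]
    - [[0,0,0],[-6.5,0,0],0]
    - [[0,0,0],[-6.5,0.1,0],0]
    - [[0,0,0],[-6.5,0,0],0]
    - [[0,0,0],[-6.5,0,0],0]
    - [[0,0,0],[0,0,0],0]
    - [[0,0,0],[0,0,0],0]

```text
time_s: 17.9
ee_pos: [0.4764, -0.0287, 0.0658]
eef_rot: [-3.141, 0.0, -1.564]
force: [1.3, 0.5, 2.5]
grip_width: 0.0102
```

```bash
python3 snap.py 15 wrist top; python3 - <<'E'
import cv2,numpy as np
cv2.imwrite('pics/c18.png',cv2.resize(cv2.imread('pics/wrist_15.png')[180:330,200:520],(800,375),interpolation=2))
E
```

```text
18.0 [ 0.47633061 -0.02887817  0.06573374] [-3.14149587e+00  1.86725324e-04 -1.56381791e+00] [0.73868153 2.09921926 2.19630902]
```

View pics/c18.png

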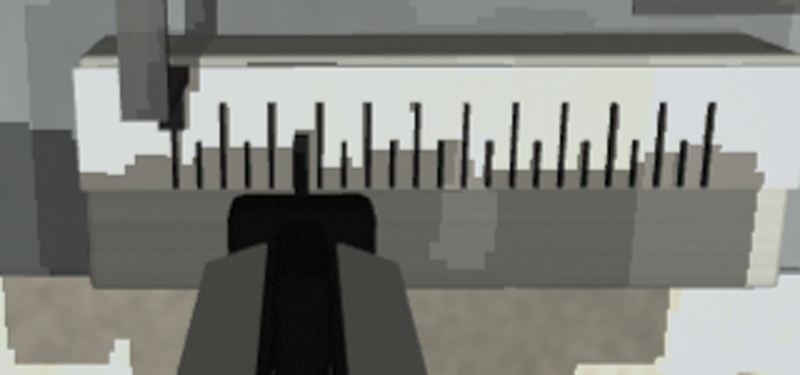

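drive_tool:
  increments:
    - [[0,0,0],[0,0,0],0.2]
    - [[0,0,0],[0,0,0],0.2]
    - [[0,0,0],[0,0,0],0.2]
    - [[0,0,0],[0,0,-20],0.2]
    - [[0,0,0],[0,0,-40],0.2]
    - [[0,0,0],[0,0,-45],0.2]
    - [[0,0,0],[0,0,0],0.2]
    - [[0,0,0],[0,0,0],0.2]

```text
time_s: 19.0
ee_pos: [0.4759, -0.0288, 0.1699]
eef_rot: [3.141, 0.0, -1.564]
force: [0.2, 0.1, 0.2]
grip_width: 0.0186
```

```bash
python3 snap.py 16 wrist top; python3 - <<'E'
import cv2,numpy as np
a=cv2.resize(cv2.imread('pics/wrist_16.png')[150:300,200:480],(800,428),interpolation=2)
b=cv2.resize(cv2.imread('pics/top_16.png')[240:285,320:410],(320,160),interpolation=2)
a[268:,480:]=b
cv2.imwrite('pics/c19.png',a)
E
```

```text
19.1 [ 0.4757311  -0.02882482  0.16946086] [ 3.13949311e+00  2.86648662e-04 -1.56373964e+00] [ 0.46193582 -0.84162716  0.26014596]
```

View pics/c19.png

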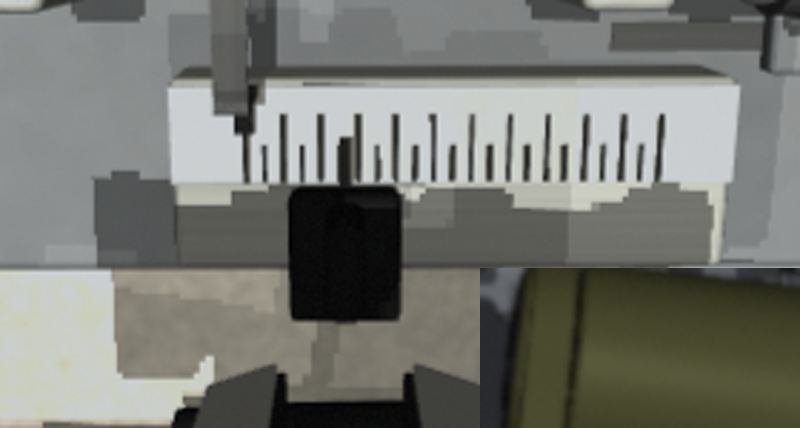

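drive_tool:
  increments:
    - [[0,0,0],[0,0,-50],0.2]
    - [[0,0,0],[0,0,-50],0.2]
    - [[0,0,0],[50,30,0],0.2]
    - [[0,0,0],[50,30,0],0.2]
    - [[0,0,0],[50,30,0],0.2]
    - [[0,0,0],[50,10,0],0.2]
    - [[0,0,0],[50,10,0],0.2]
    - [[0,0,0],[0,0,0],0.2]
    - [[0,0,0],[0,0,0],0.2]

```text
time_s: 20.23
ee_pos: [0.368, -0.2791, 0.2699]
eef_rot: [3.141, 0.001, -1.564]
force: [0.2, 0.7, -0.4]
grip_width: 0.0188
```

```bash
python3 snap.py 17 top side; python3 - <<'E'
import cv2,numpy as np
b=[cv2.resize(cv2.imread(f'pics/{n}.png')[240:285,320:410],(720,280),interpolation=2) for n in('top_7','top_17')]
cv2.imwrite('pics/c20.png',np.vstack(b))
g=cv2.imread('pics/top_17.png').astype(float).mean(2)
for r in range(254,260): print(r,g[r,340:362].astype(int))
g=cv2.imread('pics/top_7.png').astype(float).mean(2)
for r in range(248,255): print(r,g[r,340:362].astype(int))
E
```

```text
20.325 [ 0.36835817 -0.2786954   0.27040764] [ 3.14127251e+00  4.77127677e-04 -1.56243219e+00] [ 0.15016814 -0.95090078 -0.78162288]
254 [ 92 127 131 118 116 132 135 125 110 129 137 136 125 110 129 135 125 108
 118 133 136 126]
255 [ 99 128 129 110 107 129 135 122 106 127 136 132 119 102 127 135 122  99
 111 131 134 125]
256 [112 131 129 109 104 127 133 122 106 126 129 118 105  98 126 134 122  96
 105 127 130 124]
257 [122 130 127 109 102 122 124 119 105 123 115  84  74  90 123 128 121  99
 103 121 119 120]
258 [119 122 124 109  99 115 110 114 103 119 104  65  60  88 117 116 117  98
 102 115 107 116]
259 [116 115 122 107  98 115 110 114 104 117 101  62  59  87 115 108 109  98
 102 114 102 114]
248 [128 128 128 127 123 115 113 115 117 108  91  85  85  88  99 110 113 113
 112 112 112 113]
249 [137 137 137 137 135 128 123 119 113  97  88  88  88  89  96 105 106 107
 105 104 106 107]
250 [152 152 154 154 154 152 147 140 125  92  77  84  86  99 121 130 132 132
 132 132 132 132]
251 [160 160 160 161 162 161 160 156 144 110  69  65  89 120 146 155 156 155
 156 156 156 156]
252 [162 162 161 160 160 161 162 160 154 131  77  64 104 139 157 161 160 159
 160 161 162 161]
253 [159 161 159 153 152 159 161 156 145 133  83  71 107 138 157 161 156 148
 153 160 161 156]
254 [153 160 155 139 137 156 159 147 128 127  86  72  96 119 152 159 147 127
 140 158 159 149]
```

View pics/c20.png

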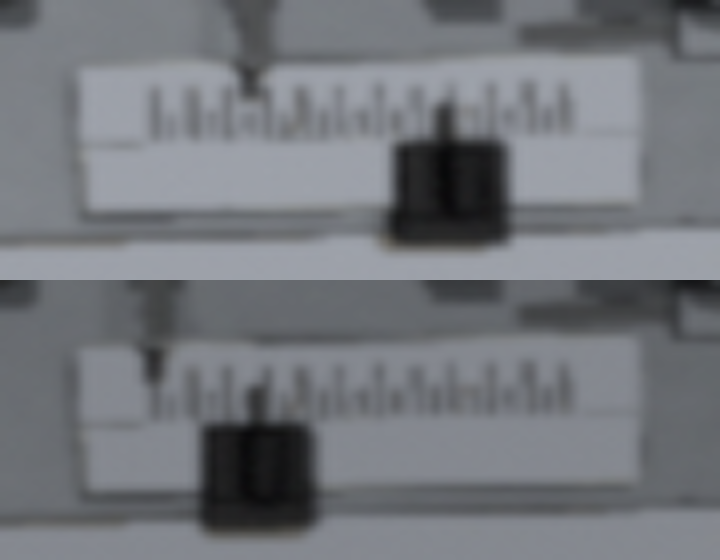

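View pics/side_17.png

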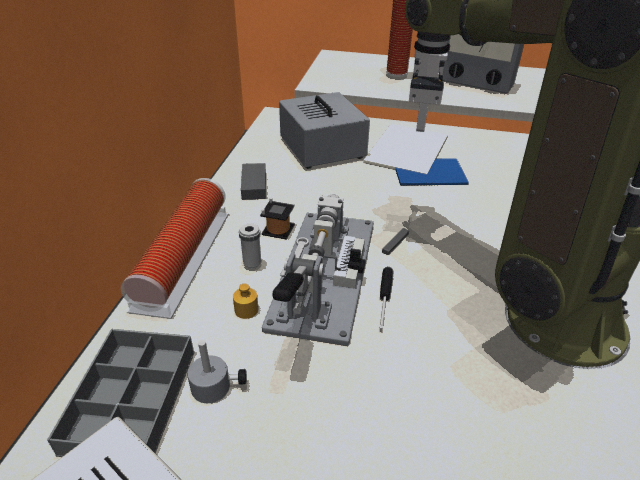

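```bash
python3 - <<'E'
import cv2,numpy as np
def cen(p,a):
    bg=np.max(p); w=np.clip(bg-p-10,0,None); return (w*np.arange(a,a+len(p))).sum()/w.sum()
for n,rs in (('top_7',range(252,259)),('top_17',range(255,259))):
    g=cv2.imread(f'pics/{n}.png').astype(float).mean(2)
    for r in rs: print(n,r,'zero %.2f'%cen(g[r,336:342],336),'last %.2f'%cen(g[r,388:394],388), g[r,335:343].astype(int),'mk/ptr',cen(g[r,349:355],349))
E
```

```text
top_7 252 zero nan last nan [161 162 161 161 160 162 162 161] mk/ptr 350.8103186646434
top_7 253 zero nan last 390.00 [162 162 161 157 152 159 161 159] mk/ptr 350.8349673202615
top_7 254 zero 338.89 last 389.83 [162 162 160 150 136 153 160 155] mk/ptr 351.0305466237943
top_7 255 zero 338.79 last 389.97 [162 162 160 145 127 151 160 153] mk/ptr 351.1930894308944
top_7 256 zero 338.87 last 389.97 [162 162 160 145 124 150 160 152] mk/ptr 351.7395833333333
top_7 257 zero 338.91 last 389.56 [162 161 159 144 122 147 155 151] mk/ptr 353.0
top_7 258 zero 339.29 last 389.39 [162 162 159 143 120 141 145 147] mk/ptr 352.88235294117646
top_17 255 zero 338.77 last 389.98 [137 135 120  79  65  99 128 129] mk/ptr 352.76344086021504
top_17 256 zero 338.79 last 390.08 [138 136 125  96  83 112 131 129] mk/ptr 352.52631578947364
top_17 257 zero 338.86 last 389.58 [137 137 134 115  98 122 130 127] mk/ptr 351.93357933579335
top_17 258 zero 339.26 last 389.41 [137 137 134 121 101 119 122 124] mk/ptr 351.71191135734074<stdin>:3: RuntimeWarning: invalid value encountered in scalar divide
```

```bash
python3 -c "
from station import ctrl
print(ctrl.hand_in())"
```

```text
the job is handed in; nothing more can be done
None
```

I pressed the lever until the buffer firmed up, let it come fully back, and set the marker at that reading, about 26 mm down the scale. The job is handed in at about 20 s; no verdict is reported.

- **Press:** the force at the grip ran at about 3–4 N. It rose to about 4.6 N at first, then 7.3 N and about 8.4 N over the next 2 mm of grip travel, where I stopped. The top view put the pointer 26.0–26.5 mm from the zero line.
- **Lever return:** I let it rise, and the top view showed the pointer back on the zero line before I touched the marker.
- **Marker:** I pinched the fin and slid it 52 mm along the scale. The wrist view then read 25.9 mm while gripped and 26.2 mm after release.
- **Last look:** with the arm clear, the lever was at rest and the loose things looked unmoved in the side view.

**Checks that disagreed:**
- The coarser top view read the marker nearer 26.8 mm, with its index line blurred by the neighbouring scale lines. I went by the sharper wrist reading and the measured slide.
- The fingertips were about 27 mm further back than the text says. Both cameras and the first touch on the lever showed this, so I set the heights by that.

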